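# Clear the slot and load the sloped board stand

## Task

Get the sloped inspection stand ready and load it: first push the captive scraper along the T-slot until all the broken-off tabs have dropped out of its open end into the scrap tray, then slide the scraper fully back home to the closed end. Only then lay every circuit board flat on the sloped deck, side by side, component side up, with its plain foot edge resting squarely against the cleat and the white connectors uphill; leave the other things on the bench where they are.

Things in the scene. Friction and masses are not known exactly. Their poses are not given: they have to be found in the camera images.
- deck: Grey sloped deck of the stand, fixed, 392 mm wide, 114 mm long, rising at 24 degrees away from the robot; so slippery that a board slides down it by itself. Fences 6 mm high run up its sides, 380 mm apart. Origin on its surface at the middle of the foot of the cleat's uphill face, 66 mm above the bench; x uphill along the surface, y along the cleat (to the robot's left), z square out of it
- cleat_top (a point): Middle of the top edge of the cleat's uphill face, 12 mm out from the deck's surface. The cleat is a wooden strip 8 mm thick along the whole lower edge of the deck. Axes as the deck
- scraper (a joint): Travel (m) of the captive steel scraper in the T-slot: 0 = home at the closed (left, +y) end, 0.346 = its stop at the open (right, -y) end, its foot 2 mm out of the slot. Slides along the deck's -y with about 1.5 N friction, stays where left, cannot be lifted out
- scraper_grip (a point): Centre of the scraper's upright black handle, 28 mm (across the slot) x 20 mm (along it) x 42 mm high, on a flange whose top is 79 mm above the bench; this point is 100 mm above the bench, the handle's top 121 mm. Axes: x across the slot, y along it to the closed end, z up
- slot_end (a point): Middle of the T-slot's open end, on its floor, 50 mm above the bench. The slot runs in an aluminium rail 52 mm wide, 70 mm high, parallel to the cleat; rail's middle 52 mm from the deck's origin, on the robot's side. Slot 370 mm long, inside 28 mm wide and 14 mm high, mouth 14 mm wide. Axes as the scraper handle
- tray (a point): Middle of the floor of the open steel scrap tray fixed to the stand below the slot's open end: inside 84 mm across the slot by 63 mm along it, walls 22 mm high, floor 4 mm above the bench. Axes as the scraper handle
- board1_sink (a point): Circuit board, one of 3 to 5 alike (absent ones: None): green plate 84 x 60 x 4 mm, 0.1 to 0.16 kg, finned aluminium heat sink in its middle, 30 (along x) x 26 (along y) x 28 mm high, to grip it by (35 N is enough). Point: the sink's centre, 18 mm above the underside; x to the white connectors, z out of the component side; the plain foot edge with small black chips lies 42 mm to -x
- board1_top (a point): Middle of the connector edge of board 1 (three white connectors, 10 mm high), 42 mm along the board's x from the heat sink, 2 mm above its underside
- board2_sink (a point): Circuit board like board 1; may be absent (None). Point and axes as for board 1
- board2_top (a point): Middle of the connector edge of board 2 (three white connectors, 10 mm high), 42 mm along the board's x from the heat sink, 2 mm above its underside
- board3_sink (a point): Circuit board like board 1; may be absent (None). Point and axes as for board 1
- board3_top (a point): Middle of the connector edge of board 3 (three white connectors, 10 mm high), 42 mm along the board's x from the heat sink, 2 mm above its underside
- board4_sink (a point): Circuit board like board 1; may be absent (None). Point and axes as for board 1
- board4_top (a point): Middle of the connector edge of board 4 (three white connectors, 10 mm high), 42 mm along the board's x from the heat sink, 2 mm above its underside
- board5_sink (a point): Circuit board like board 1; may be absent (None). Point and axes as for board 1
- board5_top (a point): Middle of the connector edge of board 5 (three white connectors, 10 mm high), 42 mm along the board's x from the heat sink, 2 mm above its underside
- scrap1_mid (a point): Centre of a broken-off board tab (scrap), green, 16 x 20 x 9 mm, 12 g, lying in the T-slot between scraper and open end; too wide to lift out through the mouth. 2 or 3 are there; absent ones read None
- scrap2_mid (a point): Centre of a broken-off board tab (scrap), green, 16 x 20 x 9 mm, 12 g, lying in the T-slot between scraper and open end; may be absent (None)
- scrap3_mid (a point): Centre of a broken-off board tab (scrap), green, 16 x 20 x 9 mm, 12 g, lying in the T-slot between scraper and open end; may be absent (None)
- spool: Bystander: grey solder spool, 52 mm across, 38 mm high, standing among the boards
- driver: Bystander: screwdriver lying on the bench to the right of the stand
- meter: Bystander: black handheld meter 130 x 75 x 34 mm lying on the bench
- flux: Bystander: small bottle, 40 mm across, 85 mm high
- reel: Bystander: white component reel, 150 mm across, 12 mm thick, lying flat
Not all that is in view belongs to the job. Leave any blue or orange look-alike of the part that bears board1_sink alone.

How it is judged:
On the way, in this order (a step that is already met when the one before it is completed fails the run):
1. all the scrap tabs are in the scrap tray (x of scrap1_mid in the frame of tray between -0.046 and 0.046 m and y of scrap1_mid in the frame of tray between -0.036 and 0.034 m and height (world z) of each of scrap1_mid, scrap2_mid, scrap3_mid below 0.045 m and x of scrap2_mid in the frame of tray between -0.046 and 0.046 m and y of scrap2_mid in the frame of tray between -0.036 and 0.034 m and x of scrap3_mid in the frame of tray between -0.046 and 0.046 m and y of scrap3_mid in the frame of tray between -0.036 and 0.034 m), for 0.2 s.
2. the scraper is back home at the closed end (within 12 mm), the tabs still in the tray (all of step 1 and value of joint scraper below 0.012 m), for 0.2 s.
At the end, for the whole second after the job is handed in: Every board present lies still and flat on the sloped deck (within about 5 degrees and 5 mm), component side up, connectors uphill, square to the cleat within about 8 degrees and its foot edge at most 6 mm from the cleat; every tab lies in the scrap tray; the scraper is home within 12 mm (all of step 2 and x of board1_sink in the frame of deck between 0.036 and 0.048 m and y of board1_sink in the frame of deck between -0.17 and 0.17 m and z of board1_sink in the frame of deck between 0.013 and 0.023 m and x of each of board1_top, board2_top, board3_top, board4_top, board5_top in the frame of deck above 0.074 m and angle between the z axis of each of board1_sink, board2_sink, board3_sink, board4_sink, board5_sink and the z axis of deck, either way round below 0.08 rad and angle between the x axis of each of board1_sink, board2_sink, board3_sink, board4_sink, board5_sink and the x axis of deck, either way round below 0.15 rad and linear speed of each of board1, board2, board3, board4, board5 below 0.02 m/s and x of board2_sink in the frame of deck between 0.036 and 0.048 m and y of board2_sink in the frame of deck between -0.17 and 0.17 m and z of board2_sink in the frame of deck between 0.013 and 0.023 m and x of board3_sink in the frame of deck between 0.036 and 0.048 m and y of board3_sink in the frame of deck between -0.17 and 0.17 m and z of board3_sink in the frame of deck between 0.013 and 0.023 m and x of board4_sink in the frame of deck between 0.036 and 0.048 m and y of board4_sink in the frame of deck between -0.17 and 0.17 m and z of board4_sink in the frame of deck between 0.013 and 0.023 m and x of board5_sink in the frame of deck between 0.036 and 0.048 m and y of board5_sink in the frame of deck between -0.17 and 0.17 m and z of board5_sink in the frame of deck between 0.013 and 0.023 m); the robot touches nothing.
It fails at once if a board is laid on the deck while a tab is still in the slot (((x of board1_sink in the frame of deck between 0 and 0.11 m and y of board1_sink in the frame of deck between -0.19 and 0.19 m and z of board1_sink in the frame of deck between 0 and 0.026 m) or (x of board2_sink in the frame of deck between 0 and 0.11 m and y of board2_sink in the frame of deck between -0.19 and 0.19 m and z of board2_sink in the frame of deck between 0 and 0.026 m) or (x of board3_sink in the frame of deck between 0 and 0.11 m and y of board3_sink in the frame of deck between -0.19 and 0.19 m and z of board3_sink in the frame of deck between 0 and 0.026 m) or (x of board4_sink in the frame of deck between 0 and 0.11 m and y of board4_sink in the frame of deck between -0.19 and 0.19 m and z of board4_sink in the frame of deck between 0 and 0.026 m) or (x of board5_sink in the frame of deck between 0 and 0.11 m and y of board5_sink in the frame of deck between -0.19 and 0.19 m and z of board5_sink in the frame of deck between 0 and 0.026 m)) and ((y of scrap1_mid in the frame of slot_end above 0 m and height (world z) of scrap1_mid above 0.046 m) or (y of scrap2_mid in the frame of slot_end above 0 m and height (world z) of scrap2_mid above 0.046 m) or (y of scrap3_mid in the frame of slot_end above 0 m and height (world z) of scrap3_mid above 0.046 m))).
It fails at once if a bystander (spool, screwdriver, meter, bottle, reel) is moved more than 50 mm (distance of any of spool, driver, meter, flux, reel from where it was at the start of the episode above 0.05 m).
Of board1, board2, board3, board4, board5 only 3 to 5 are there at a start; the rules pass over those that are not, and their reading is None.
Of scrap1, scrap2, scrap3 only 2 to 3 are there at a start; the rules pass over those that are not, and their reading is None.
At some moment in a run one of board1, board2, board3, board4, board5 may be knocked a few centimetres aside while the robot is not near it.
Once in a run the grip may slacken for a moment while it holds something.
It also fails if it takes over 210 s, if anything falls off the work surface, if the arm or the gripper's body presses on something with over 40 N, if the wrist force passes 120 N, or if a joint passes its speed limit or range.

## Robot

A 6-joint arm with a two-finger parallel gripper is mounted at the origin on the work surface. World frame = base frame: x ahead of the robot, y to its left, z up, the work surface at z = 0. Lengths are in m, angles in rad, forces in N, time in s.
With the tool pointing down it reaches from about 0.3 to 0.775 m from the base axis. Payload 14.6 kg.
Tool frame: the origin (TCP) lies at the very end of the fingers, on their centre line; the grasp point (between the pads) lies 19 mm behind it; z points along the fingers, y is the direction in which the jaws open and shut (so a half turn about z gives the same grasp; the last joint's range is limited). The gripper opens to 85 mm and grips with 20 to 120 N. Pads are 22 mm wide; open, the fingers measure 114 mm over their backs; the gripper's body (76 mm by 85 mm) begins 54 mm behind the grasp point. The pads swing forward as they close: fully open they stand 13 mm farther back than shut.
Start: joints at [1.267, 0.3, 1.521, -0, 1.321, -0.067], TCP at [0.129, 0.535, 0.231] pointing down, gripper open.
Joint ranges: [-3.03, 3.03], [-0.79, 2.21], [0.23, 2.52], [-1.04, 4.18], [0, 3.07], [-2.55, 2.55]. Speed limits (rad/s): [2.22, 2.22, 2.57, 3.14, 3.14, 3.14].

## Interface

Orientations are given as a rotation vector (axis times angle).
In Python, from bench import sense, camera, get_calibration, sign_off gives the robot as it stands.
- The arm moves only by the tool jog_arm, never from a script. Its argument "targets" is a list of rows, each an object of numbers: "tx", "ty", "tz": the shift along the tool's x, y, z each as a share of 1 m, from -1 to 1; "wx", "wy", "wz": the turn, a rotation vector about the tool's x, y, z each as a share of 60 degrees, from -1 to 1; "hand": the gripper's target within -1 to 1 (shut at 1, half-way at 0, fully open at -1). A call has 1 to 20 rows; each row is the pose to reach, as a shift and turn from the pose commanded when the call began, along the tool's axes at that moment; what a row does not reach only later rows make up. A row lasts 1/8 s, in which the tool goes at most 62.5 mm and 10.7 degrees, less where a joint would pass 70% of its speed; a pose out of reach is approached as far as the arm can. A call with a number of a shift or a turn outside -1 to 1 is refused whole. A call with a gripper value outside its range is refused whole. The fingers move at their own pace and stop on an object; "force" is the grip in N (left out, the last holds). Time passes only in rows, so rows that repeat a pose let the fingers close. It gives the time, the measured TCP pose, the force and the opening at its end, in the units of the state.
- sense(): the state, without advancing time (a new reading comes with each control period).
- camera(name): name is "scene" or "top" or "wrist"; returns the picture (400x640x3 uint8, blue, green, red); there is no depth.
- get_calibration(name): a dict with "fx", "fy", "cx", "cy" (pixels), "rvec" (rotation vector, rad) and "tvec" (3), from world to camera coordinates, as OpenCV has them; the wrist camera has in their place "T_tool_cam" (4x4, takes a point from camera to tool coordinates, whose origin is the TCP and whose axes are the flange's). Camera axes: x right, y down, z forward; pixel columns grow to the right and rows downward; lengths in m; the calibration is good to about 2 mm. A picture is of the moment at which its call begins: read the wrist's pose just before it. get_calibration takes no time and is no camera call.
- sign_off(): hands the job in, once; it reports no verdict.
The state is a dict: "time": time; "joints": joint angles; "qvel": joint speeds; "tau": joint torques, N m; "tool_pos": TCP position; "eef_rot": TCP orientation; "ft_force": force on the tool from outside, world axes, zero at the start; "moment": the same for the moment, N m; "width": finger opening in m.
Only numpy, scipy, OpenCV 4.12 (cv2) and the standard library are available. Lean on these libraries where they do the work, as an engineer would, in place of code of your own. Each camera call takes 0.05 s, during which the arm holds its last target. There are 200 camera calls.

## Working session

There is one attempt and no reset: what is moved stays moved. The work goes in short steps, Python scripts to look and compute and a tool call to move; the robot and the scene stay as the last step left them, time stands still between calls to the robot, and variables do not carry over. Pictures are saved under pics/ and viewed, about 12 in all and at most 16, crops included, and the job is handed in when it is done.

Besides the shell and the picture viewer there is one more tool, called in YAML: its name, and indented under it one key for each argument. jog_arm: Moves the arm, as the interface text tells. Shift numbers are shares of 1 m and turn numbers shares of 60 degrees, none past 1 either way. Its arguments: {"type":"object","properties":{"targets":{"type":"array"},"force":{"type":"number"}},"required":["targets"]}

```bash
mkdir -p pics; ls; cat > h.py <<'E'
import numpy as np, cv2
from bench import sense, camera, get_calibration, sign_off
R=lambda v: cv2.Rodrigues(np.array(v,float))[0]
def cam(name):
    c=get_calibration(name)
    K=np.array([[c['fx'],0,c['cx']],[0,c['fy'],c['cy']],[0,0,1]])
    if 'rvec' in c:
        Rc=R(c['rvec']); return K,Rc,np.array(c['tvec'],float).ravel()
    s=sense(); T=np.eye(4); T[:3,:3]=R(s['eef_rot']); T[:3,3]=s['tool_pos']
    W=np.linalg.inv(T@np.array(c['T_tool_cam'])); return K,W[:3,:3],W[:3,3]
def proj(C,P):
    K,Rc,t=C; q=(K@(Rc@np.atleast_2d(P).T+t[:,None])).T; return q[:,:2]/q[:,2:]
def onz(C,uv,z):
    K,Rc,t=C; o=-Rc.T@t; d=Rc.T@np.linalg.solve(K,np.array([uv[0],uv[1],1.])); return o+d*(z-o[2])/d[2]
E
python3 - <<'E'
from h import *
s=sense();print({k:np.round(v,3) for k,v in s.items()})
for n in("scene","top"):
    C=cam(n); cv2.imwrite(f"pics/{n}0.png",camera(n)); print(n,np.round(C[0],0).tolist(),np.round(-C[1].T@C[2],3),np.round(C[1][2],3))
print(np.round(get_calibration("wrist")["T_tool_cam"],3))
E
```

```text
pics
{'time': np.float64(0.0), 'joints': array([ 1.267,  0.3  ,  1.522,  0.   ,  1.321, -0.067]), 'qvel': array([ 0.   , -0.   , -0.   ,  0.001,  0.   , -0.   ]), 'tau': array([ 0.000e+00, -5.435e+01, -3.618e+01, -0.000e+00,  4.000e-03,
        0.000e+00]), 'tool_pos': array([0.129, 0.534, 0.231]), 'eef_rot': array([-3.710e-01, -3.119e+00,  2.000e-03]), 'ft_force': array([-0.694,  0.187,  0.254]), 'moment': array([ 0.026, -0.01 ,  0.001]), 'width': np.float64(0.085)}
scene [[399.0, 0.0, 318.0], [0.0, 399.0, 205.0], [0.0, 0.0, 1.0]] [ 1.113 -0.819  0.753] [-0.423  0.691 -0.587]
top [[373.0, 0.0, 317.0], [0.0, 373.0, 201.0], [0.0, 0.0, 1.0]] [ 0.541 -0.078  1.209] [ 0.092  0.013 -0.996]
[[ 0.    -0.956 -0.295  0.075]
 [ 1.     0.     0.001  0.   ]
 [-0.001 -0.295  0.956 -0.143]
 [ 0.     0.     0.     1.   ]]
```

View pics/scene0.png

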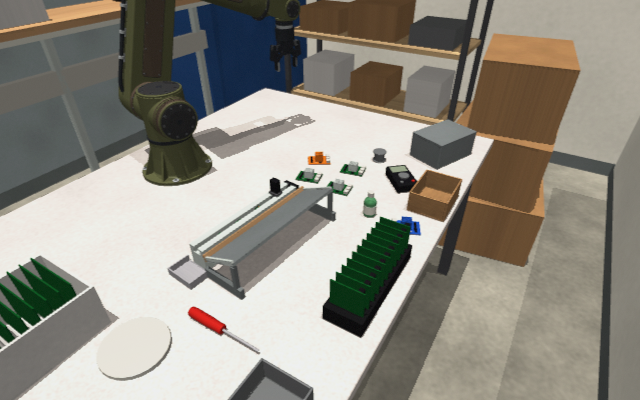

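View pics/top0.png

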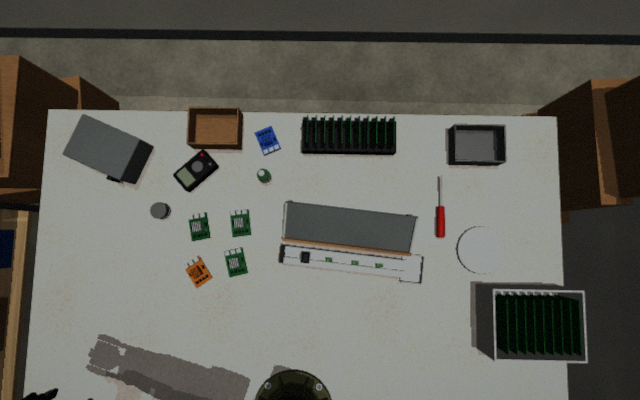

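The top picture shows three green boards at about (199,226), (240,222) and (235,262). The look-alikes, orange at (199,271) and blue at (267,140), are to be left alone. The slot holds three green tabs at about (328,260), (355,263) and (379,266), with the scraper handle at (305,257). I'll confirm with one enlarged crop.

```bash
python3 - <<'E'
from h import *
im=cv2.imread("pics/top0.png")
a=cv2.resize(im[200:290,180:280],None,fx=4,fy=4,interpolation=cv2.INTER_CUBIC)
b=cv2.resize(im[195:290,275:430],None,fx=5,fy=5,interpolation=cv2.INTER_CUBIC)
o=np.zeros((360+475,775,3),np.uint8);o[:360,:400]=a;o[360:]=b
cv2.imwrite("pics/c1.png",cv2.resize(o,None,fx=.7,fy=.7))
C=cam("top")
hsv=cv2.cvtColor(im,cv2.COLOR_BGR2HSV)
m=cv2.inRange(hsv,(45,90,30),(85,255,255));m[:,:185]=0;m[:205]=0;m[:,420:]=0
n,l,st,ce=cv2.connectedComponentsWithStats(m)
for i in range(1,n):
    if st[i,4]>8:
        print(st[i],np.round(ce[i],1),np.round(onz(C,ce[i],0.004 if ce[i][0]<280 else .059),3))
# deck corners grey px guess
for uv in [(285,202),(417,217),(282,240),(411,255),(279,262),(421,281)]:
    print(uv,np.round(onz(C,uv,.07),3))
E
```

```text
[189 213  21  28 239] [200.4 229.2] [0.554 0.313 0.004]
[231 213  20  24 247] [241.  225.6] [0.567 0.181 0.004]
[226 249  21  28 253] [236.9 264.4] [0.443 0.19  0.004]
[326 258   6   4  16] [328.9 259.3] [ 0.468 -0.103  0.059]
[354 262   4   3  10] [355.8 263.1] [ 0.459 -0.185  0.059]
[379 264   4   3  10] [380.3 265.2] [ 0.454 -0.26   0.059]
(285, 202) [0.641 0.035 0.07 ]
(417, 217) [ 0.602 -0.369  0.07 ]
(282, 240) [0.525 0.041 0.07 ]
(411, 255) [ 0.487 -0.35   0.07 ]
(279, 262) [0.458 0.048 0.07 ]
(421, 281) [ 0.41 -0.38  0.07]
```

View pics/c1.png

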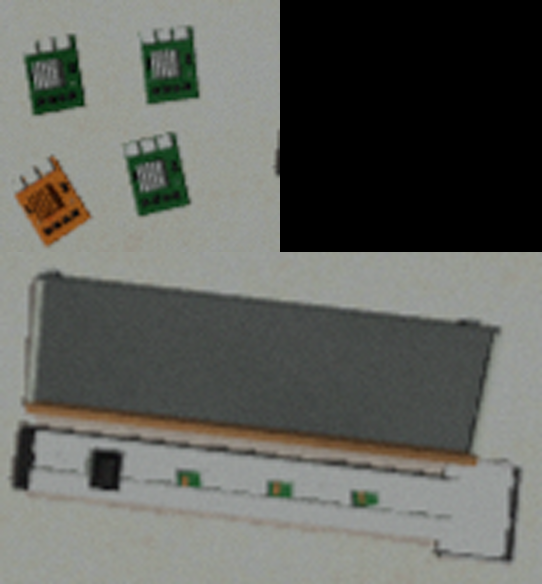

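Confirmed: there are three green boards, sinks up and connectors to +x, and three tabs. The scraper looks about 60 mm off home. Next I locate the stand axes and the handle.

```bash
cat >> h.py <<'E'
def down(a,tilt=0,ya=None):
    "tool x at heading a (deg), pointing down; tilt deg about deck/tool y"
    a=np.radians(a); x=np.array([np.cos(a),np.sin(a),0]); z=np.array([0,0,-1.]); 
    return np.c_[x,np.cross(z,x),z]@R([0,np.radians(tilt),0])
def go(pos,Rt,cmd=None):
    "shares from measured (or commanded) pose"
    s=sense(); p,r=(s['tool_pos'],s['eef_rot']) if cmd is None else cmd
    R0=R(r); t=R0.T@(np.array(pos)-p); w=cv2.Rodrigues(R0.T@Rt)[0].ravel()/np.radians(60)
    print("t",np.round(t,4),"w",np.round(w,3),"norm",np.round(np.linalg.norm(t),3))
E
python3 - <<'E'
from h import *
C=cam("top");im=cv2.imread("pics/top0.png");h=cv2.cvtColor(im,cv2.COLOR_BGR2HSV)
def line(m,z,lab):
    ys,xs=np.nonzero(m); P=np.array([onz(C,(u,v),z) for u,v in zip(xs,ys)])
    A=np.c_[P[:,1],np.ones(len(P))]; k=np.linalg.lstsq(A,P[:,0],rcond=None)[0]
    print(lab,len(P),"x=%.4f*y+%.4f"%tuple(k),"yaw",np.degrees(np.arctan(-k[0])),"y range",P[:,1].min(),P[:,1].max(),P.mean(0))
m=cv2.inRange(h,(5,80,60),(20,255,255));m[:235]=0;m[262:]=0;m[:,:278]=0;m[:,425:]=0
line(m,.078,"cleat")
m=cv2.inRange(h,(0,0,0),(180,255,45));m[:248]=0;m[267:]=0;m[:,:296]=0;m[:,314:]=0
line(m,.121,"handle top")
print(cv2.boundingRect(m))
m=cv2.inRange(im,(40,40,40),(120,120,120));m[:200]=0;m[254:]=0;m[:,:281]=0;m[:,419:]=0
line(m,.09,"deck")
go([.47,-.02,.25],down(85))
E
```

```text
cleat 481 x=0.0994*y+0.5247 yaw -5.67448244651703 y range -0.34538128544293983 0.04004873389909344 [ 0.50944359 -0.15339583  0.078     ]
handle top 78 x=0.0373*y+0.4787 yaw -2.1340015230207037 y range -0.04143360051388053 -0.02090005038112852 [ 0.47749615 -0.03195423  0.121     ]
(301, 252, 8, 11)
deck 5201 x=0.0753*y+0.5772 yaw -4.3066232285308015 y range -0.36399855071535453 0.041865367949052504 [ 0.56541191 -0.15706746  0.09      ]
t [-0.4616 -0.459  -0.0188] w [-1.000e-03  1.000e-03  1.357e+00] norm 0.651
```

jog_arm:
  targets:
    - {"tx": -0.46,"ty": -0.46,"tz": -0.02,"wz": 1.0}
    - {"tx": -0.46,"ty": -0.46,"tz": -0.02,"wz": 1.0}
    - {"tx": -0.46,"ty": -0.46,"tz": -0.02,"wz": 1.0}
    - {"tx": -0.46,"ty": -0.46,"tz": -0.02,"wz": 1.0}
    - {"tx": -0.46,"ty": -0.46,"tz": -0.02,"wz": 1.0}
    - {"tx": -0.46,"ty": -0.46,"tz": -0.02,"wz": 1.0}
    - {"tx": -0.46,"ty": -0.46,"tz": -0.02,"wz": 1.0}
    - {"tx": -0.46,"ty": -0.46,"tz": -0.02,"wz": 1.0}
    - {"tx": -0.46,"ty": -0.46,"tz": -0.02,"wz": 1.0}
    - {"tx": -0.46,"ty": -0.46,"tz": -0.02,"wz": 1.0}
    - {"tx": -0.46,"ty": -0.46,"tz": -0.02,"wz": 1.0}
    - {"tx": -0.46,"ty": -0.46,"tz": -0.02,"wz": 1.0}

```text
invalid input
```

```bash
python3 - <<'E'
from h import *
go([.475,-.03,.22],down(85))
E
```

```text
t [-0.4688 -0.4675  0.0112] w [-1.000e-03  1.000e-03  1.357e+00] norm 0.662
```

jog_arm:
  targets:
    - {"tx": -0.46,"ty": -0.46,"tz": -0.02,"wx": 0,"wy": 0,"wz": 1.0,"hand": -1}
    - {"tx": -0.46,"ty": -0.46,"tz": -0.02,"wx": 0,"wy": 0,"wz": 1.0,"hand": -1}
    - {"tx": -0.46,"ty": -0.46,"tz": -0.02,"wx": 0,"wy": 0,"wz": 1.0,"hand": -1}
    - {"tx": -0.46,"ty": -0.46,"tz": -0.02,"wx": 0,"wy": 0,"wz": 1.0,"hand": -1}
    - {"tx": -0.46,"ty": -0.46,"tz": -0.02,"wx": 0,"wy": 0,"wz": 1.0,"hand": -1}
    - {"tx": -0.46,"ty": -0.46,"tz": -0.02,"wx": 0,"wy": 0,"wz": 1.0,"hand": -1}
    - {"tx": -0.46,"ty": -0.46,"tz": -0.02,"wx": 0,"wy": 0,"wz": 1.0,"hand": -1}
    - {"tx": -0.46,"ty": -0.46,"tz": -0.02,"wx": 0,"wy": 0,"wz": 1.0,"hand": -1}
    - {"tx": -0.46,"ty": -0.46,"tz": -0.02,"wx": 0,"wy": 0,"wz": 1.0,"hand": -1}
    - {"tx": -0.46,"ty": -0.46,"tz": -0.02,"wx": 0,"wy": 0,"wz": 1.0,"hand": -1}
    - {"tx": -0.46,"ty": -0.46,"tz": -0.02,"wx": 0,"wy": 0,"wz": 1.0,"hand": -1}
    - {"tx": -0.46,"ty": -0.46,"tz": -0.02,"wx": 0,"wy": 0,"wz": 1.0,"hand": -1}
  force: 40

```text
time: 1.6
tool_pos: [0.4685, -0.0216, 0.2507]
eef_rot: [-1.884, -2.513, 0.001]
ft_force: [-0.1, -0.0, 0.8]
width: 0.0854
```

```bash
python3 - <<'E'
from h import *
go([.475,-.03,.22],down(85))
E
```

```text
t [-0.0099  0.0039  0.0307] w [-0.001 -0.     0.355] norm 0.032
```

jog_arm:
  targets:
    - {"tx": -0.01,"ty": 0.004,"tz": 0.03,"wx": 0,"wy": 0,"wz": 0.36,"hand": -1}
    - {"tx": -0.01,"ty": 0.004,"tz": 0.03,"wx": 0,"wy": 0,"wz": 0.36,"hand": -1}
    - {"tx": -0.01,"ty": 0.004,"tz": 0.03,"wx": 0,"wy": 0,"wz": 0.36,"hand": -1}
    - {"tx": -0.01,"ty": 0.004,"tz": 0.03,"wx": 0,"wy": 0,"wz": 0.36,"hand": -1}

```text
time: 2.1
tool_pos: [0.4748, -0.0283, 0.2216]
eef_rot: [2.314, 2.125, 0.001]
ft_force: [-0.2, 0.4, -0.4]
width: 0.0856
```

```bash
python3 - <<'E'
from h import *
C=cam("wrist");im=camera("wrist");cv2.imwrite("pics/w1.png",im)
print(proj(C,[[.4775,-.032,.121],[.472,-.03,.121]]).round(0))
np.savez("C1.npz",K=C[0],R=C[1],t=C[2])
E
```

```text
[[323. 207.]
 [316. 205.]]
```

View pics/w1.png

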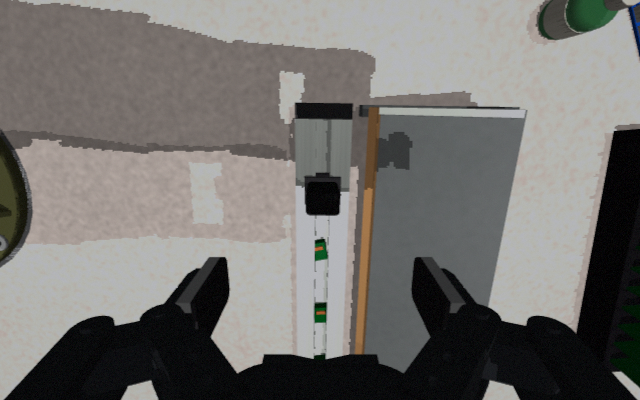

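The wrist view has the handle at cols 305–340, rows 178–215. The slot is vertical in the image, and tabs lie at (320,250), (320,313) and (320,357). The tool is well aligned with the slot.

```bash
python3 - <<'E'
from h import *
d=np.load("C1.npz");C=(d['K'],d['R'],d['t'])
print(C[0])
for uv in[(305,185),(340,185),(306,214),(340,214),(323,199)]: print(np.round(onz(C,uv,.121),4))
for uv in[(296,112),(351,112),(300,340),(350,340)]: print("rail",uv,np.round(onz(C,uv,.07),4))
for uv in[(368,108),(379,108),(355,350),(366,350)]: print("cleat",uv,np.round(onz(C,uv,.078),4))
for uv in[(322,243),(322,304)]: print("tab",np.round(onz(C,uv,.06),4))
g=sense();go([.476,-.0285,.150],down(84.5));go([.476,-.0285,.088],down(84.5))
E
```

```text
[[314.64378224   0.         320.04329236]
 [  0.         314.64378224 201.33475874]
 [  0.           0.           1.        ]]
[ 0.4644 -0.0128  0.121 ]
[ 0.4922 -0.0151  0.121 ]
[ 0.4628 -0.0372  0.121 ]
[ 0.4905 -0.0395  0.121 ]
[ 0.4777 -0.0256  0.121 ]
rail (296, 112) [0.4594 0.0426 0.07  ]
rail (351, 112) [0.5087 0.0385 0.07  ]
rail (300, 340) [ 0.4374 -0.2047  0.07  ]
rail (350, 340) [ 0.4937 -0.2094  0.07  ]
cleat (368, 108) [0.5229 0.0408 0.078 ]
cleat (379, 108) [0.5325 0.04   0.078 ]
cleat (355, 350) [ 0.4982 -0.2164  0.078 ]
cleat (366, 350) [ 0.5104 -0.2174  0.078 ]
tab [ 0.4718 -0.092   0.06  ]
tab [ 0.4656 -0.1666  0.06  ]
t [0.     0.0011 0.0716] w [ 0.001 -0.     0.01 ] norm 0.072
t [0.     0.0011 0.1336] w [ 0.001 -0.     0.01 ] norm 0.134
```

jog_arm:
  targets:
    - {"tx": 0.001,"ty": 0.002,"tz": 0.06,"wx": 0,"wy": 0,"wz": 0.01,"hand": -0.5}
    - {"tx": 0.001,"ty": 0.002,"tz": 0.11,"wx": 0,"wy": 0,"wz": 0.01,"hand": -0.5}
    - {"tx": 0.001,"ty": 0.002,"tz": 0.132,"wx": 0,"wy": 0,"wz": 0.01,"hand": -0.5}
    - {"tx": 0.001,"ty": 0.002,"tz": 0.132,"wx": 0,"wy": 0,"wz": 0.01,"hand": 1}
    - {"tx": 0.001,"ty": 0.002,"tz": 0.132,"wx": 0,"wy": 0,"wz": 0.01,"hand": 1}
    - {"tx": 0.001,"ty": 0.002,"tz": 0.132,"wx": 0,"wy": 0,"wz": 0.01,"hand": 1}
    - {"tx": 0.001,"ty": 0.002,"tz": 0.132,"wx": 0,"wy": 0,"wz": 0.01,"hand": 1}
  force: 40

```text
time: 3.02
tool_pos: [0.4771, -0.028, 0.0907]
eef_rot: [2.329, 2.107, 0.001]
ft_force: [-6.7, 1.0, 4.0]
width: 0.0271
```

jog_arm:
  targets:
    - {"tx": -0.02,"ty": 0,"tz": 0,"wx": 0,"wy": 0,"wz": 0,"hand": 1}
    - {"tx": -0.04,"ty": 0,"tz": 0,"wx": 0,"wy": 0,"wz": 0,"hand": 1}
    - {"tx": -0.06,"ty": 0,"tz": 0,"wx": 0,"wy": 0,"wz": 0,"hand": 1}
    - {"tx": -0.08,"ty": 0,"tz": 0,"wx": 0,"wy": 0,"wz": 0,"hand": 1}
    - {"tx": -0.1,"ty": 0,"tz": 0,"wx": 0,"wy": 0,"wz": 0,"hand": 1}
    - {"tx": -0.12,"ty": 0,"tz": 0,"wx": 0,"wy": 0,"wz": 0,"hand": 1}
    - {"tx": -0.14,"ty": 0,"tz": 0,"wx": 0,"wy": 0,"wz": 0,"hand": 1}

```text
time: 3.9
tool_pos: [0.4631, -0.168, 0.0908]
eef_rot: [2.329, 2.107, 0.001]
ft_force: [-1.7, 2.9, 0.9]
width: 0.0276
```

jog_arm:
  targets:
    - {"tx": -0.02,"ty": 0,"tz": 0,"wx": 0,"wy": 0,"wz": 0,"hand": 1}
    - {"tx": -0.04,"ty": 0,"tz": 0,"wx": 0,"wy": 0,"wz": 0,"hand": 1}
    - {"tx": -0.05,"ty": 0,"tz": 0,"wx": 0,"wy": 0,"wz": 0,"hand": 1}
    - {"tx": -0.06,"ty": 0,"tz": 0,"wx": 0,"wy": 0,"wz": 0,"hand": 1}
    - {"tx": -0.07,"ty": 0,"tz": 0,"wx": 0,"wy": 0,"wz": 0,"hand": 1}
    - {"tx": -0.08,"ty": 0,"tz": 0,"wx": 0,"wy": 0,"wz": 0,"hand": 1}
    - {"tx": -0.09,"ty": 0,"tz": 0,"wx": 0,"wy": 0,"wz": 0,"hand": 1}
    - {"tx": -0.1,"ty": 0,"tz": 0,"wx": 0,"wy": 0,"wz": 0,"hand": 1}
    - {"tx": -0.11,"ty": 0,"tz": 0,"wx": 0,"wy": 0,"wz": 0,"hand": 1}
    - {"tx": -0.12,"ty": 0,"tz": 0,"wx": 0,"wy": 0,"wz": 0,"hand": 1}
    - {"tx": -0.13,"ty": 0,"tz": 0,"wx": 0,"wy": 0,"wz": 0,"hand": 1}
    - {"tx": -0.14,"ty": 0,"tz": 0,"wx": 0,"wy": 0,"wz": 0,"hand": 1}

```text
time: 5.4
tool_pos: [0.4492, -0.3073, 0.0908]
eef_rot: [2.329, 2.106, 0.0]
ft_force: [-2.9, 2.2, 6.6]
width: 0.0274
```

Continuing slowly to the stop.

jog_arm:
  targets:
    - {"tx": -0.005,"ty": 0,"tz": 0,"wx": 0,"wy": 0,"wz": 0,"hand": 1}
    - {"tx": -0.01,"ty": 0,"tz": 0,"wx": 0,"wy": 0,"wz": 0,"hand": 1}
    - {"tx": -0.013,"ty": 0,"tz": 0,"wx": 0,"wy": 0,"wz": 0,"hand": 1}
    - {"tx": -0.013,"ty": 0,"tz": 0,"wx": 0,"wy": 0,"wz": 0,"hand": 1}

```text
time: 5.9
tool_pos: [0.4479, -0.3204, 0.0908]
eef_rot: [2.328, 2.106, -0.0]
ft_force: [-4.2, -0.2, 4.7]
width: 0.0272
```

```bash
python3 - <<'E'
from h import *
C=cam("top");a=camera("top")[215:305,350:450];b=camera("scene")[220:300,150:280]
a=cv2.resize(a,(500,450),interpolation=cv2.INTER_CUBIC);b=cv2.resize(b,(650,400),interpolation=cv2.INTER_CUBIC)
o=np.zeros((590,790,3),np.uint8);o[:360,:390]=cv2.resize(a,(390,360));o[:240,400:790]=cv2.resize(b,(390,240))
w=camera("wrist");o[365:585,400:790]=cv2.resize(w,(390,220));
cv2.imwrite("pics/c2.png",o)
E
```

```text
(no output)
```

View pics/c2.png

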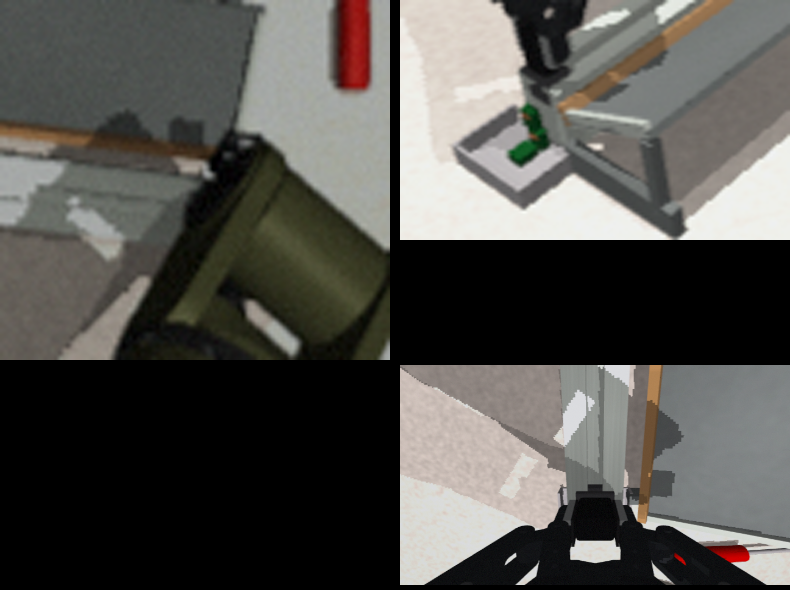

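The scene view shows green tabs in the tray, the topmost still close to the slot mouth at (528,115) in the crop. I'll push the last millimetres to the stop.

jog_arm:
  targets:
    - {"tx": -0.004,"ty": 0,"tz": 0,"wx": 0,"wy": 0,"wz": 0,"hand": 1}
    - {"tx": -0.006,"ty": 0,"tz": 0,"wx": 0,"wy": 0,"wz": 0,"hand": 1}
    - {"tx": -0.006,"ty": 0,"tz": 0,"wx": 0,"wy": 0,"wz": 0,"hand": 1}

```text
time: 6.42
tool_pos: [0.4478, -0.3217, 0.0907]
eef_rot: [-2.325, -2.105, -0.007]
ft_force: [-3.2, 38.9, 20.5]
width: 0.0275
```

```bash
python3 - <<'E'
from h import *
cv2.imwrite("pics/c3.png",cv2.resize(camera("scene")[235:300,150:250],None,fx=6,fy=6,interpolation=cv2.INTER_CUBIC))
E
```

```text
(no output)
```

View pics/c3.png

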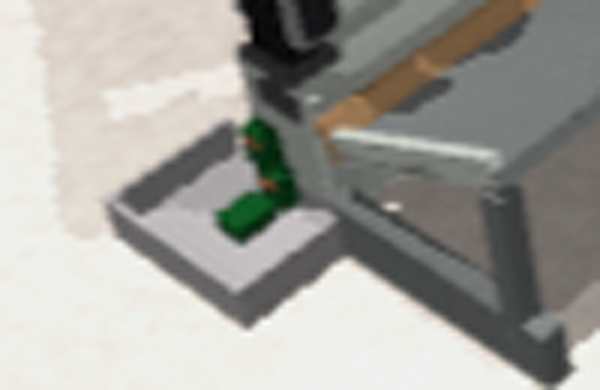

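```bash
python3 - <<'E'
from h import *
C=cam("scene");im=camera("scene")
m=cv2.inRange(cv2.cvtColor(im,cv2.COLOR_BGR2HSV),(45,90,20),(85,255,255));m[:240]=0;m[295:]=0;m[:,:160]=0;m[:,240:]=0
n,l,st,ce=cv2.connectedComponentsWithStats(m);print(st[1:])
K,Rc,t=C;o=-Rc.T@t
for uv in[(193,258),(196.5,264.5),(191,270.5),(191.5,255)]:
    d=Rc.T@np.linalg.solve(K,[*uv,1.])
    for y in(-.342,-.352,-.365): print(uv,y,np.round(o+d*(y-o[1])/d[1],3))
print("slot end foot",proj(C,[[.447,-.333,.05],[.447,-.333,.064],[.447,-.366,.004]]).round(1))
E
```

```text
[[186 254  14  21 106]]
(193, 258) -0.342 [ 0.44  -0.342  0.035]
(193, 258) -0.352 [ 0.454 -0.352  0.05 ]
(193, 258) -0.365 [ 0.472 -0.365  0.07 ]
(196.5, 264.5) -0.342 [ 0.448 -0.342  0.016]
(196.5, 264.5) -0.352 [ 0.462 -0.352  0.031]
(196.5, 264.5) -0.365 [ 0.48  -0.365  0.051]
(191, 270.5) -0.342 [ 0.418 -0.342 -0.022]
(191, 270.5) -0.352 [ 0.432 -0.352 -0.006]
(191, 270.5) -0.365 [ 0.451 -0.365  0.016]
(191.5, 255) -0.342 [ 0.437 -0.342  0.044]
(191.5, 255) -0.352 [ 0.451 -0.352  0.059]
(191.5, 255) -0.365 [ 0.469 -0.365  0.079]
slot end foot [[196.5 252.8]
 [195.5 248.7]
 [190.4 273.3]]
```

The stop is reached (39 N, travel 0.346). All three tabs are out of the slot, heights about 0.035, 0.02 and 0.015 m. Home is therefore about y = +0.0226, and I slide back.

jog_arm:
  targets:
    - {"tx": 0.02,"ty": 0,"tz": 0,"wx": 0,"wy": 0,"wz": 0,"hand": 1}
    - {"tx": 0.05,"ty": 0,"tz": 0,"wx": 0,"wy": 0,"wz": 0,"hand": 1}
    - {"tx": 0.08,"ty": 0,"tz": 0,"wx": 0,"wy": 0,"wz": 0,"hand": 1}
    - {"tx": 0.11,"ty": 0,"tz": 0,"wx": 0,"wy": 0,"wz": 0,"hand": 1}
    - {"tx": 0.14,"ty": 0,"tz": 0,"wx": 0,"wy": 0,"wz": 0,"hand": 1}
    - {"tx": 0.17,"ty": 0,"tz": 0,"wx": 0,"wy": 0,"wz": 0,"hand": 1}
    - {"tx": 0.2,"ty": 0,"tz": 0,"wx": 0,"wy": 0,"wz": 0,"hand": 1}
    - {"tx": 0.23,"ty": 0,"tz": 0,"wx": 0,"wy": 0,"wz": 0,"hand": 1}
    - {"tx": 0.25,"ty": 0,"tz": 0,"wx": 0,"wy": 0,"wz": 0,"hand": 1}
    - {"tx": 0.25,"ty": 0,"tz": 0,"wx": 0,"wy": 0,"wz": 0,"hand": 1}

```text
time: 7.78
tool_pos: [0.4724, -0.0756, 0.0907]
eef_rot: [2.328, 2.109, 0.001]
ft_force: [-8.5, 3.1, 12.4]
width: 0.0273
```

```bash
python3 - <<'E'
from h import *
a=camera("top")[245:295,385:435];b=camera("scene")[235:300,150:250]
o=np.zeros((400,800,3),np.uint8);o[:,:400]=cv2.resize(a,(400,400),interpolation=cv2.INTER_CUBIC);o[:260,400:]=cv2.resize(b,(400,260),interpolation=cv2.INTER_CUBIC)
cv2.imwrite("pics/c4.png",o)
C=cam("top");print(proj(C,[[.447,-.333,.05],[.444,-.366,.004],[.44,-.342,.035]])-[385,245])
print(sense()['width'])
E
```

```text
[[18.85513852 22.59331954]
 [26.06725505 22.49966724]
 [20.70721337 24.51653183]]
0.02748527673876015
```

View pics/c4.png

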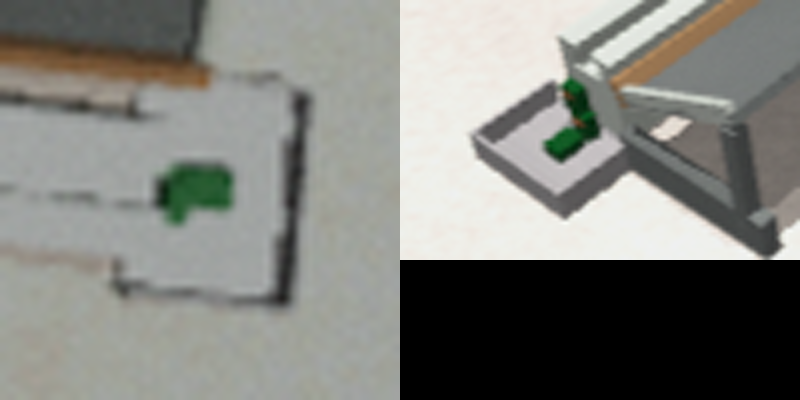

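The slot is empty, and all three tabs are piled in the tray against the rail, top edge at z ≈ 0.04. Sliding the rest of the way home.

jog_arm:
  targets:
    - {"tx": 0.03,"ty": 0,"tz": 0,"wx": 0,"wy": 0,"wz": 0,"hand": 1}
    - {"tx": 0.06,"ty": 0,"tz": 0,"wx": 0,"wy": 0,"wz": 0,"hand": 1}
    - {"tx": 0.08,"ty": 0,"tz": 0,"wx": 0,"wy": 0,"wz": 0,"hand": 1}
    - {"tx": 0.09,"ty": 0,"tz": 0,"wx": 0,"wy": 0,"wz": 0,"hand": 1}
    - {"tx": 0.096,"ty": 0,"tz": 0,"wx": 0,"wy": 0,"wz": 0,"hand": 1}
    - {"tx": 0.1,"ty": 0,"tz": 0,"wx": 0,"wy": 0,"wz": 0,"hand": 1}
    - {"tx": 0.1,"ty": 0,"tz": 0,"wx": 0,"wy": 0,"wz": 0,"hand": 1}

```text
time: 8.75
tool_pos: [0.4822, 0.023, 0.0907]
eef_rot: [2.329, 2.108, 0.001]
ft_force: [-9.8, 2.0, 12.9]
width: 0.0276
```

jog_arm:
  targets:
    - {"tx": 0,"ty": 0,"tz": 0,"wx": 0,"wy": 0,"wz": 0,"hand": -0.4}
    - {"tx": 0,"ty": 0,"tz": 0,"wx": 0,"wy": 0,"wz": 0,"hand": -0.4}
    - {"tx": 0,"ty": 0,"tz": -0.05,"wx": 0,"wy": 0,"wz": 0,"hand": -0.4}
    - {"tx": 0,"ty": 0,"tz": -0.1,"wx": 0,"wy": 0,"wz": 0,"hand": -0.4}
    - {"tx": 0.05,"ty": 0,"tz": -0.15,"wx": 0,"wy": 0,"wz": -1,"hand": -0.4}
    - {"tx": 0.1,"ty": 0,"tz": -0.22,"wx": 0,"wy": 0,"wz": -1,"hand": -0.4}
    - {"tx": 0.15,"ty": 0,"tz": -0.22,"wx": 0,"wy": 0,"wz": -1,"hand": -0.4}
    - {"tx": 0.2,"ty": 0,"tz": -0.22,"wx": 0,"wy": 0,"wz": -1,"hand": -0.4}
    - {"tx": 0.2,"ty": 0,"tz": -0.22,"wx": 0,"wy": 0,"wz": -1,"hand": -0.4}
    - {"tx": 0.2,"ty": 0,"tz": -0.22,"wx": 0,"wy": 0,"wz": -1,"hand": -0.4}

```text
time: 10.0
tool_pos: [0.5022, 0.2224, 0.3092]
eef_rot: [0.955, 2.993, -0.0]
ft_force: [-0.5, 0.9, 0.2]
width: 0.0601
```

```bash
cat >> h.py <<'E'
def boards(C,im,z=.004):
    "green boards: sink xy guess, heading of connectors"
    h=cv2.cvtColor(im,cv2.COLOR_BGR2HSV); m=cv2.inRange(h,(45,90,20),(85,255,255))
    m=cv2.morphologyEx(m,cv2.MORPH_CLOSE,np.ones((9,9)))
    for c in cv2.findContours(m,cv2.RETR_EXTERNAL,cv2.CHAIN_APPROX_NONE)[0]:
        if cv2.contourArea(c)<300: continue
        P=np.array([onz(C,q,z)[:2] for q in c[:,0]],np.float32)
        (x,y),s,a=cv2.minAreaRect(P*1000); print("green px",np.round(c[:,0].mean(0)),"ctr mm",round(x,1),round(y,1),"size",np.round(s,1),"ang",round(a,1))
E
python3 - <<'E'
from h import *
go([.47,.23,.31],down(174.4))
C=cam("wrist");im=camera("wrist");cv2.imwrite("pics/w2.png",im);boards(C,im)
print(proj(C,[[.482,.0226,.121]]))
E
```

```text
t [ 0.0306 -0.0125 -0.0008] w [-0.     0.    -0.497] norm 0.033
green px [346. 325.] ctr mm 757.4 95.1 size [39.1 44.3] ang 56.6
green px [330. 213.] ctr mm 577.0 186.3 size [82.7 59.4] ang 8.1
green px [402. 156.] ctr mm 563.1 320.0 size [83.2 58.9] ang 12.0
green px [286. 141.] ctr mm 451.9 196.5 size [82.8 59. ] ang 14.3
[[169.77590052 260.89588448]]
```

View pics/w2.png

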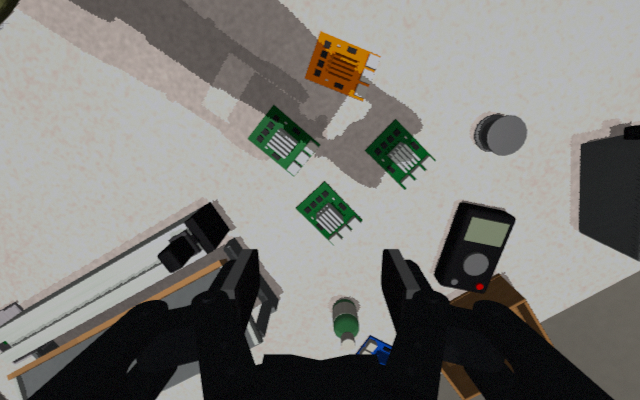

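The wrist view shows the scraper handle home, against the black end block. The three green boards are at (286,141), (402,156) and (330,213) and measure 83×59 mm as they must; orange (340,65) and blue (375,350) are left alone. First pick is the board at (452,196), heading 14.3°.

```bash
python3 - <<'E'
from h import *
go([.452,.1965,.09],down(194.3));go([.452,.1965,.008],down(194.3))
E
```

```text
t [ 0.0263 -0.0499  0.2193] w [ 0.     0.    -0.825] norm 0.226
t [ 0.0263 -0.0499  0.3013] w [ 0.     0.    -0.825] norm 0.307
```

jog_arm:
  targets:
    - {"tx": 0.026,"ty": -0.05,"tz": 0.05,"wx": 0,"wy": 0,"wz": -0.825,"hand": -0.4}
    - {"tx": 0.026,"ty": -0.05,"tz": 0.1,"wx": 0,"wy": 0,"wz": -0.825,"hand": -0.4}
    - {"tx": 0.026,"ty": -0.05,"tz": 0.15,"wx": 0,"wy": 0,"wz": -0.825,"hand": -0.4}
    - {"tx": 0.026,"ty": -0.05,"tz": 0.2,"wx": 0,"wy": 0,"wz": -0.825,"hand": -0.4}
    - {"tx": 0.026,"ty": -0.05,"tz": 0.24,"wx": 0,"wy": 0,"wz": -0.825,"hand": -0.4}
    - {"tx": 0.026,"ty": -0.05,"tz": 0.24,"wx": 0,"wy": 0,"wz": -0.825,"hand": -0.4}
    - {"tx": 0.026,"ty": -0.05,"tz": 0.24,"wx": 0,"wy": 0,"wz": -0.825,"hand": -0.4}

```text
time: 10.92
tool_pos: [0.4528, 0.1965, 0.0709]
eef_rot: [-0.37, 3.118, 0.001]
ft_force: [0.4, 0.1, 0.8]
width: 0.06
```

```bash
python3 - <<'E'
from h import *
C=cam("wrist");im=camera("wrist");boards(C,im);cv2.imwrite("pics/w3.png",im)
go([.452,.1965,.008],down(194.3))
E
```

```text
green px [278. 329.] ctr mm 556.6 186.5 size [47.1 51.8] ang 8.2
green px [319. 216.] ctr mm 451.6 195.8 size [83.9 59.3] ang 14.2
t [0.0011 0.0001 0.0632] w [ 0.     0.003 -0.012] norm 0.063
```

View pics/w3.png

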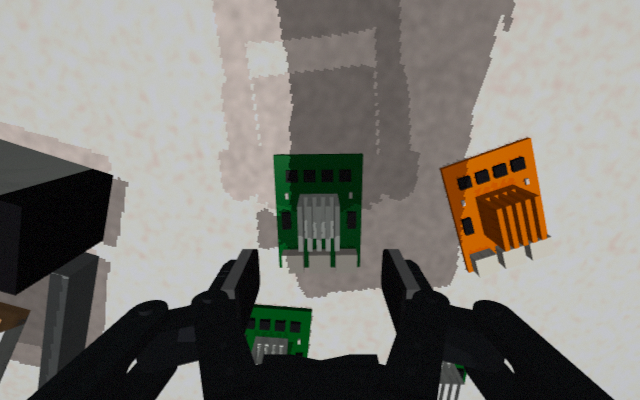

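The board is centred under the jaws and square to them, sink at (320,222). Descend, grip and lift.

jog_arm:
  targets:
    - {"tx": 0.001,"ty": 0,"tz": 0.04,"wx": 0,"wy": 0,"wz": 0,"hand": -0.4}
    - {"tx": 0.001,"ty": 0,"tz": 0.062,"wx": 0,"wy": 0,"wz": 0,"hand": -0.4}
    - {"tx": 0.001,"ty": 0,"tz": 0.062,"wx": 0,"wy": 0,"wz": 0,"hand": 1}
    - {"tx": 0.001,"ty": 0,"tz": 0.062,"wx": 0,"wy": 0,"wz": 0,"hand": 1}
    - {"tx": 0.001,"ty": 0,"tz": 0.062,"wx": 0,"wy": 0,"wz": 0,"hand": 1}
    - {"tx": 0.001,"ty": 0,"tz": 0.062,"wx": 0,"wy": 0,"wz": 0,"hand": 1}
    - {"tx": 0.001,"ty": 0,"tz": 0.03,"wx": 0,"wy": 0,"wz": 0,"hand": 1}
    - {"tx": 0.001,"ty": 0,"tz": -0.03,"wx": 0,"wy": 0,"wz": 0,"hand": 1}
    - {"tx": 0.001,"ty": 0,"tz": -0.09,"wx": 0,"wy": 0,"wz": 0,"hand": 1}
    - {"tx": 0.001,"ty": 0,"tz": -0.15,"wx": 0,"wy": 0,"wz": 0,"hand": 1}
    - {"tx": 0.001,"ty": 0,"tz": -0.15,"wx": 0,"wy": 0,"wz": 0,"hand": 1}
  force: 60

```text
time: 12.35
tool_pos: [0.4524, 0.1966, 0.2248]
eef_rot: [-0.374, 3.11, 0.003]
ft_force: [0.6, 0.3, -2.3]
width: 0.0247
```

```bash
cat >> h.py <<'E'
Y=np.radians(-5.7); TL=np.radians(24); O=np.array([.518,-.156,.066])
u=np.array([np.cos(Y),np.sin(Y),0]); yd=np.array([-np.sin(Y),np.cos(Y),0]); zz=np.array([0,0,1.])
xd=np.cos(TL)*u+np.sin(TL)*zz; nd=-np.sin(TL)*u+np.cos(TL)*zz
def place(yb,h,xb=.046,grip=.009,doff=0):
    P=O+xb*xd+yb*yd+(h+grip)*nd
    print("target",P.round(3)); go(P,down(174.3,-24))
E
python3 - <<'E'
from h import *
place(-.105,.10); print(down(174.3,-24)[:,2],-nd)
E
```

```text
target [ 0.505 -0.26   0.184]
t [ 0.0573 -0.4564  0.0396] w [ 0.07  -0.387  0.318] norm 0.462
[ 0.40472556 -0.04039698 -0.91354546] [ 0.40472556 -0.04039698 -0.91354546]
```

jog_arm:
  targets:
    - {"tx": 0.057,"ty": -0.456,"tz": 0.04,"wx": 0.07,"wy": -0.387,"wz": 0.318,"hand": 1}
    - {"tx": 0.057,"ty": -0.456,"tz": 0.04,"wx": 0.07,"wy": -0.387,"wz": 0.318,"hand": 1}
    - {"tx": 0.057,"ty": -0.456,"tz": 0.04,"wx": 0.07,"wy": -0.387,"wz": 0.318,"hand": 1}
    - {"tx": 0.057,"ty": -0.456,"tz": 0.04,"wx": 0.07,"wy": -0.387,"wz": 0.318,"hand": 1}
    - {"tx": 0.057,"ty": -0.456,"tz": 0.04,"wx": 0.07,"wy": -0.387,"wz": 0.318,"hand": 1}
    - {"tx": 0.057,"ty": -0.456,"tz": 0.04,"wx": 0.07,"wy": -0.387,"wz": 0.318,"hand": 1}
    - {"tx": 0.057,"ty": -0.456,"tz": 0.04,"wx": 0.07,"wy": -0.387,"wz": 0.318,"hand": 1}
    - {"tx": 0.057,"ty": -0.456,"tz": 0.04,"wx": 0.07,"wy": -0.387,"wz": 0.318,"hand": 1}
    - {"tx": 0.057,"ty": -0.456,"tz": 0.04,"wx": 0.07,"wy": -0.387,"wz": 0.318,"hand": 1}
    - {"tx": 0.057,"ty": -0.456,"tz": 0.04,"wx": 0.07,"wy": -0.387,"wz": 0.318,"hand": 1}

```text
time: 13.6
tool_pos: [0.5036, -0.2596, 0.179]
eef_rot: [0.134, 2.729, -0.033]
ft_force: [-0.1, 1.2, -1.0]
width: 0.0249
```

```bash
python3 - <<'E'
from h import *
place(-.105,.003); C=cam("wrist"); im=camera("wrist");
# predicted cleat uphill top edge, and board foot corners
P=[O+.012*nd+k*yd for k in(-.19,-.1,0,.1)]
uv=proj(C,P);print(uv.round(0))
for a in uv: cv2.circle(im,tuple(int(v) for v in a),3,(255,0,255),1)
cv2.imwrite("pics/w4.png",im)
E
```

```text
target [ 0.545 -0.264  0.096]
t [-0.0046 -0.0002  0.0929] w [-0.003 -0.009  0.002] norm 0.093
[[205. 151.]
 [326. 151.]
 [459. 152.]
 [593. 152.]]
```

View pics/w4.png

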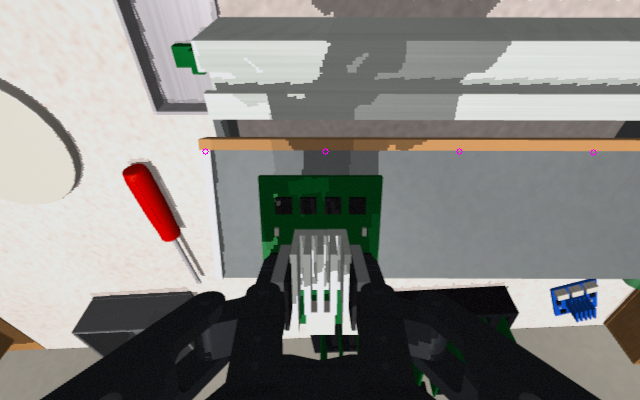

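The predicted cleat edge (magenta, row 151) lies on the seen one. The board is held square, foot at row 176. Now lower, release and back off along the normal.

jog_arm:
  targets:
    - {"tx": -0.0045,"ty": 0,"tz": 0.04,"wx": 0,"wy": -0.009,"wz": 0,"hand": 1}
    - {"tx": -0.0045,"ty": 0,"tz": 0.07,"wx": 0,"wy": -0.009,"wz": 0,"hand": 1}
    - {"tx": -0.0045,"ty": 0,"tz": 0.085,"wx": 0,"wy": -0.009,"wz": 0,"hand": 1}
    - {"tx": -0.0045,"ty": 0,"tz": 0.092,"wx": 0,"wy": -0.009,"wz": 0,"hand": 1}
    - {"tx": -0.0045,"ty": 0,"tz": 0.092,"wx": 0,"wy": -0.009,"wz": 0,"hand": 1}

```text
time: 14.28
tool_pos: [0.5445, -0.2647, 0.0972]
eef_rot: [0.133, 2.719, -0.034]
ft_force: [-0.9, -0.4, -0.6]
width: 0.0247
```

jog_arm:
  targets:
    - {"tx": 0,"ty": 0,"tz": 0.002,"wx": 0,"wy": 0,"wz": 0,"hand": 1}
    - {"tx": 0,"ty": 0,"tz": 0.002,"wx": 0,"wy": 0,"wz": 0,"hand": 0}
    - {"tx": 0,"ty": 0,"tz": 0.002,"wx": 0,"wy": 0,"wz": 0,"hand": -0.3}
    - {"tx": 0,"ty": 0,"tz": 0.002,"wx": 0,"wy": 0,"wz": 0,"hand": -0.3}
    - {"tx": 0,"ty": 0,"tz": -0.03,"wx": 0,"wy": 0,"wz": 0,"hand": -0.4}
    - {"tx": 0,"ty": 0,"tz": -0.08,"wx": 0,"wy": 0,"wz": 0,"hand": -0.4}
    - {"tx": 0,"ty": 0,"tz": -0.12,"wx": 0,"wy": 0,"wz": 0,"hand": -0.4}
    - {"tx": 0,"ty": 0,"tz": -0.12,"wx": 0,"wy": 0,"wz": 0,"hand": -0.4}

```text
time: 15.28
tool_pos: [0.496, -0.2602, 0.2095]
eef_rot: [0.133, 2.715, -0.038]
ft_force: [-0.4, -0.6, -0.7]
width: 0.0595
```

```bash
cat >> h.py <<'E'
def onplane(C,uv,h=.004):
    K,Rc,t=C; o=-Rc.T@t; d=Rc.T@np.linalg.solve(K,[uv[0],uv[1],1.])
    P=o+d*((h-(o-O)@nd)/(d@nd)); return np.array([(P-O)@xd,(P-O)@yd])
def deckboards(C,im):
    h=cv2.cvtColor(im,cv2.COLOR_BGR2HSV); m=cv2.inRange(h,(45,90,20),(85,255,255))
    m=cv2.morphologyEx(m,cv2.MORPH_CLOSE,np.ones((9,9)))
    for c in cv2.findContours(m,cv2.RETR_EXTERNAL,cv2.CHAIN_APPROX_NONE)[0]:
        P=np.array([onplane(C,q) for q in c[:,0]],np.float32)*1000
        if cv2.contourArea(c)<300 or abs(P[:,0].mean()-45)>60 or abs(P[:,1].mean())>200: continue
        (x,y),s,a=cv2.minAreaRect(P); print("deck board ctr mm",round(x,1),round(y,1),"size",np.round(s,1),"ang",round(a,1))
E
python3 - <<'E'
from h import *
C=cam("wrist"); im=camera("wrist"); deckboards(C,im); print(sense()['tool_pos'],sense()['ft_force'])
C=cam("top"); im=camera("top"); deckboards(C,im); boards(C,im)
go([.50,.22,.30],down(187))
E
```

```text
deck board ctr mm 41.2 -104.4 size [82.  60.2] ang 0.2
[ 0.49589105 -0.25982159  0.20741393] [ 0.22616053 -0.22301983 -0.95739776]
deck board ctr mm 39.1 -105.1 size [82.1 59. ] ang 0.4
green px [541. 324.] ctr mm 275.3 -770.7 size [181.2 244.3] ang 0.2
green px [383. 236.] ctr mm 541.9 -277.7 size [63.1 83.1] ang 80.8
green px [241. 225.] ctr mm 570.5 183.8 size [69.2 57.2] ang 8.0
green px [200. 227.] ctr mm 561.8 317.9 size [79.8 58.4] ang 12.0
green px [351. 131.] ctr mm 882.2 -169.2 size [101.  293.9] ang 0.8
t [ 4.000e-04  4.772e-01 -1.052e-01] w [-0.048  0.399 -0.207] norm 0.489
```

Board one is seated (centre 41 mm from the cleat, 0.2° off). Next, the board at (577,186).

```bash
python3 - <<'E'
from h import *
go([.54,.1,.23],down(188)); go([.577,.186,.11],down(188.1))
E
```

```text
t [-0.018   0.362  -0.0197] w [-0.052  0.398 -0.224] norm 0.363
t [0.0048 0.4518 0.101 ] w [-0.052  0.398 -0.225] norm 0.463
```

jog_arm:
  targets:
    - {"tx": -0.018,"ty": 0.36,"tz": -0.02,"wx": -0.052,"wy": 0.398,"wz": -0.225,"hand": -0.4}
    - {"tx": -0.018,"ty": 0.36,"tz": -0.02,"wx": -0.052,"wy": 0.398,"wz": -0.225,"hand": -0.4}
    - {"tx": -0.018,"ty": 0.36,"tz": -0.02,"wx": -0.052,"wy": 0.398,"wz": -0.225,"hand": -0.4}
    - {"tx": -0.018,"ty": 0.36,"tz": -0.02,"wx": -0.052,"wy": 0.398,"wz": -0.225,"hand": -0.4}
    - {"tx": -0.018,"ty": 0.36,"tz": -0.02,"wx": -0.052,"wy": 0.398,"wz": -0.225,"hand": -0.4}
    - {"tx": -0.018,"ty": 0.36,"tz": -0.02,"wx": -0.052,"wy": 0.398,"wz": -0.225,"hand": -0.4}
    - {"tx": 0.005,"ty": 0.452,"tz": 0.1,"wx": -0.052,"wy": 0.398,"wz": -0.225,"hand": -0.4}
    - {"tx": 0.005,"ty": 0.452,"tz": 0.1,"wx": -0.052,"wy": 0.398,"wz": -0.225,"hand": -0.4}
    - {"tx": 0.005,"ty": 0.452,"tz": 0.1,"wx": -0.052,"wy": 0.398,"wz": -0.225,"hand": -0.4}
    - {"tx": 0.005,"ty": 0.452,"tz": 0.1,"wx": -0.052,"wy": 0.398,"wz": -0.225,"hand": -0.4}
    - {"tx": 0.005,"ty": 0.452,"tz": 0.1,"wx": -0.052,"wy": 0.398,"wz": -0.225,"hand": -0.4}

```text
time: 16.75
tool_pos: [0.5765, 0.1858, 0.1115]
eef_rot: [-0.221, 3.134, 0.0]
ft_force: [0.1, 0.1, 1.0]
width: 0.0598
```

```bash
python3 - <<'E'
from h import *
C=cam("wrist");im=camera("wrist");boards(C,im);cv2.imwrite("pics/w5.png",im)
go([.576,.186,.008],down(188.1))
E
```

```text
green px [192. 378.] ctr mm 779.8 84.0 size [43.8 25. ] ang 1.8
green px [472. 195.] ctr mm 563.2 318.8 size [83.4 60.7] ang 11.5
green px [319. 203.] ctr mm 577.9 185.7 size [83.3 59.3] ang 8.1
t [0.0008 0.0004 0.1041] w [ 0.     0.001 -0.001] norm 0.104
```

jog_arm:
  targets:
    - {"tx": 0,"ty": 0,"tz": 0.05,"wx": 0,"wy": 0,"wz": 0,"hand": -0.4}
    - {"tx": 0,"ty": 0,"tz": 0.09,"wx": 0,"wy": 0,"wz": 0,"hand": -0.4}
    - {"tx": 0,"ty": 0,"tz": 0.103,"wx": 0,"wy": 0,"wz": 0,"hand": -0.4}
    - {"tx": 0,"ty": 0,"tz": 0.103,"wx": 0,"wy": 0,"wz": 0,"hand": 1}
    - {"tx": 0,"ty": 0,"tz": 0.103,"wx": 0,"wy": 0,"wz": 0,"hand": 1}
    - {"tx": 0,"ty": 0,"tz": 0.103,"wx": 0,"wy": 0,"wz": 0,"hand": 1}
    - {"tx": 0,"ty": 0,"tz": 0.103,"wx": 0,"wy": 0,"wz": 0,"hand": 1}
    - {"tx": 0,"ty": 0,"tz": 0.07,"wx": 0,"wy": 0,"wz": 0,"hand": 1}
    - {"tx": 0,"ty": 0,"tz": 0.01,"wx": 0,"wy": 0,"wz": 0,"hand": 1}
    - {"tx": 0,"ty": 0,"tz": -0.05,"wx": 0,"wy": 0,"wz": 0,"hand": 1}
    - {"tx": 0,"ty": 0,"tz": -0.11,"wx": 0,"wy": 0,"wz": 0,"hand": 1}
    - {"tx": 0,"ty": 0,"tz": -0.11,"wx": 0,"wy": 0,"wz": 0,"hand": 1}

```text
time: 18.3
tool_pos: [0.5778, 0.1867, 0.2276]
eef_rot: [-0.221, 3.124, 0.003]
ft_force: [-0.0, 0.6, -1.7]
width: 0.0249
```

```bash
python3 - <<'E'
from h import *
place(0,.09)
E
```

```text
target [ 0.52  -0.156  0.175]
t [ 0.1063 -0.3313  0.0509] w [ 0.051 -0.388  0.226] norm 0.352
```

jog_arm:
  targets:
    - {"tx": 0.106,"ty": -0.331,"tz": 0.03,"wx": 0.051,"wy": -0.388,"wz": 0.226,"hand": 1}
    - {"tx": 0.106,"ty": -0.331,"tz": 0.03,"wx": 0.051,"wy": -0.388,"wz": 0.226,"hand": 1}
    - {"tx": 0.106,"ty": -0.331,"tz": 0.03,"wx": 0.051,"wy": -0.388,"wz": 0.226,"hand": 1}
    - {"tx": 0.106,"ty": -0.331,"tz": 0.03,"wx": 0.051,"wy": -0.388,"wz": 0.226,"hand": 1}
    - {"tx": 0.106,"ty": -0.331,"tz": 0.03,"wx": 0.051,"wy": -0.388,"wz": 0.226,"hand": 1}
    - {"tx": 0.106,"ty": -0.331,"tz": 0.05,"wx": 0.051,"wy": -0.388,"wz": 0.226,"hand": 1}
    - {"tx": 0.106,"ty": -0.331,"tz": 0.05,"wx": 0.051,"wy": -0.388,"wz": 0.226,"hand": 1}
    - {"tx": 0.106,"ty": -0.331,"tz": 0.05,"wx": 0.051,"wy": -0.388,"wz": 0.226,"hand": 1}

```text
time: 19.3
tool_pos: [0.518, -0.156, 0.1713]
eef_rot: [0.135, 2.73, -0.034]
ft_force: [0.3, -0.0, -0.9]
width: 0.0247
```

```bash
python3 - <<'E'
from h import *
place(0,.002); C=cam("wrist"); im=camera("wrist");cv2.imwrite("pics/w6.png",im); deckboards(C,im)
# where the held board appears: fit on plane at held height
h=.085;K=C
hh=cv2.cvtColor(im,cv2.COLOR_BGR2HSV); m=cv2.inRange(hh,(45,90,20),(85,255,255));m[:150]=0;m[235:]=0;m[:,:245]=0;m[:,395:]=0
print(cv2.boundingRect(m))
E
```

```text
target [ 0.555 -0.16   0.095]
t [-0.004   0.0003  0.0852] w [-0.004 -0.01   0.001] norm 0.085
deck board ctr mm 54.1 0.5 size [71.6 93.9] ang 0.1
deck board ctr mm 41.5 -104.3 size [82.6 60.8] ang 0.0
(259, 175, 123, 60)
```

jog_arm:
  targets:
    - {"tx": -0.004,"ty": 0,"tz": 0.04,"wx": 0,"wy": -0.01,"wz": 0,"hand": 1}
    - {"tx": -0.004,"ty": 0,"tz": 0.065,"wx": 0,"wy": -0.01,"wz": 0,"hand": 1}
    - {"tx": -0.004,"ty": 0,"tz": 0.08,"wx": 0,"wy": -0.01,"wz": 0,"hand": 1}
    - {"tx": -0.004,"ty": 0,"tz": 0.0855,"wx": 0,"wy": -0.01,"wz": 0,"hand": 1}
    - {"tx": -0.004,"ty": 0,"tz": 0.0855,"wx": 0,"wy": -0.01,"wz": 0,"hand": 1}
    - {"tx": -0.004,"ty": 0,"tz": 0.0855,"wx": 0,"wy": -0.01,"wz": 0,"hand": 0}
    - {"tx": -0.004,"ty": 0,"tz": 0.0855,"wx": 0,"wy": -0.01,"wz": 0,"hand": -0.3}
    - {"tx": -0.004,"ty": 0,"tz": 0.0855,"wx": 0,"wy": -0.01,"wz": 0,"hand": -0.3}
    - {"tx": -0.004,"ty": 0,"tz": 0.05,"wx": 0,"wy": -0.01,"wz": 0,"hand": -0.4}
    - {"tx": -0.004,"ty": 0,"tz": 0.0,"wx": 0,"wy": -0.01,"wz": 0,"hand": -0.4}
    - {"tx": -0.004,"ty": 0,"tz": -0.04,"wx": 0,"wy": -0.01,"wz": 0,"hand": -0.4}
    - {"tx": -0.004,"ty": 0,"tz": -0.04,"wx": 0,"wy": -0.01,"wz": 0,"hand": -0.4}

```text
time: 20.85
tool_pos: [0.5062, -0.1554, 0.2124]
eef_rot: [0.134, 2.714, -0.037]
ft_force: [0.4, 0.2, -0.1]
width: 0.06
```

```bash
python3 - <<'E'
from h import *
C=cam("wrist"); im=camera("wrist"); deckboards(C,im)
C=cam("top"); im=camera("top"); boards(C,im)
go([.54,.15,.22],down(192)); go([.563,.319,.11],down(191.8))
E
```

```text
deck board ctr mm 41.0 0.6 size [82.6 60. ] ang 0.1
deck board ctr mm 41.3 -104.3 size [82.6 60.5] ang 0.1
green px [541. 326.] ctr mm 275.8 -765.1 size [182.  255.3] ang 0.2
green px [383. 236.] ctr mm 541.9 -277.4 size [63.3 83.5] ang 80.0
green px [348. 232.] ctr mm 553.5 -165.4 size [63.3 82.1] ang 82.3
green px [200. 227.] ctr mm 561.9 317.9 size [80.  58.1] ang 11.6
green px [351. 132.] ctr mm 880.5 -169.1 size [104.4 293.7] ang 0.8
t [-0.0082  0.3068 -0.0096] w [-0.066  0.397 -0.29 ] norm 0.307
t [0.0308 0.4777 0.0927] w [-0.065  0.397 -0.287] norm 0.488
```

Two seated. On to the third board.

jog_arm:
  targets:
    - {"tx": -0.008,"ty": 0.31,"tz": -0.01,"wx": -0.065,"wy": 0.397,"wz": -0.287,"hand": -0.4}
    - {"tx": -0.008,"ty": 0.31,"tz": -0.01,"wx": -0.065,"wy": 0.397,"wz": -0.287,"hand": -0.4}
    - {"tx": -0.008,"ty": 0.31,"tz": -0.01,"wx": -0.065,"wy": 0.397,"wz": -0.287,"hand": -0.4}
    - {"tx": -0.008,"ty": 0.31,"tz": -0.01,"wx": -0.065,"wy": 0.397,"wz": -0.287,"hand": -0.4}
    - {"tx": -0.008,"ty": 0.31,"tz": -0.01,"wx": -0.065,"wy": 0.397,"wz": -0.287,"hand": -0.4}
    - {"tx": 0.031,"ty": 0.478,"tz": 0.093,"wx": -0.065,"wy": 0.397,"wz": -0.287,"hand": -0.4}
    - {"tx": 0.031,"ty": 0.478,"tz": 0.093,"wx": -0.065,"wy": 0.397,"wz": -0.287,"hand": -0.4}
    - {"tx": 0.031,"ty": 0.478,"tz": 0.093,"wx": -0.065,"wy": 0.397,"wz": -0.287,"hand": -0.4}
    - {"tx": 0.031,"ty": 0.478,"tz": 0.093,"wx": -0.065,"wy": 0.397,"wz": -0.287,"hand": -0.4}
    - {"tx": 0.031,"ty": 0.478,"tz": 0.093,"wx": -0.065,"wy": 0.397,"wz": -0.287,"hand": -0.4}
    - {"tx": 0.031,"ty": 0.478,"tz": 0.093,"wx": -0.065,"wy": 0.397,"wz": -0.287,"hand": -0.4}

```text
time: 22.32
tool_pos: [0.5634, 0.3183, 0.1106]
eef_rot: [-0.321, 3.125, 0.0]
ft_force: [0.3, -0.1, 1.2]
width: 0.0599
```

```bash
python3 - <<'E'
from h import *
C=cam("wrist");im=camera("wrist");boards(C,im);cv2.imwrite("pics/w7.png",im)
go([.562,.319,.008],down(191.7))
E
```

```text
green px [ 25. 357.] ctr mm 780.0 69.4 size [48.9 68.2] ang 38.9
green px [321. 202.] ctr mm 563.5 319.5 size [83.2 59.3] ang 11.4
t [0.0014 0.001  0.1029] w [0.    0.001 0.001] norm 0.103
```

jog_arm:
  targets:
    - {"tx": 0,"ty": 0.001,"tz": 0.05,"wx": 0,"wy": 0,"wz": 0,"hand": -0.4}
    - {"tx": 0,"ty": 0.001,"tz": 0.09,"wx": 0,"wy": 0,"wz": 0,"hand": -0.4}
    - {"tx": 0,"ty": 0.001,"tz": 0.102,"wx": 0,"wy": 0,"wz": 0,"hand": -0.4}
    - {"tx": 0,"ty": 0.001,"tz": 0.102,"wx": 0,"wy": 0,"wz": 0,"hand": 1}
    - {"tx": 0,"ty": 0.001,"tz": 0.102,"wx": 0,"wy": 0,"wz": 0,"hand": 1}
    - {"tx": 0,"ty": 0.001,"tz": 0.102,"wx": 0,"wy": 0,"wz": 0,"hand": 1}
    - {"tx": 0,"ty": 0.001,"tz": 0.102,"wx": 0,"wy": 0,"wz": 0,"hand": 1}
    - {"tx": 0,"ty": 0,"tz": 0.07,"wx": 0,"wy": 0,"wz": 0,"hand": 1}
    - {"tx": 0,"ty": 0,"tz": 0.01,"wx": 0,"wy": 0,"wz": 0,"hand": 1}
    - {"tx": 0,"ty": 0,"tz": -0.05,"wx": 0,"wy": 0,"wz": 0,"hand": 1}
    - {"tx": 0,"ty": 0,"tz": -0.11,"wx": 0,"wy": 0,"wz": 0,"hand": 1}
    - {"tx": 0,"ty": 0,"tz": -0.11,"wx": 0,"wy": 0,"wz": 0,"hand": 1}

```text
time: 23.88
tool_pos: [0.5643, 0.32, 0.2267]
eef_rot: [-0.322, 3.115, 0.006]
ft_force: [0.3, 0.9, -1.7]
width: 0.0248
```

```bash
python3 - <<'E'
from h import *
place(.105,.09)
E
```

```text
target [ 0.53  -0.052  0.175]
t [ 0.11   -0.357   0.0495] w [ 0.065 -0.388  0.287] norm 0.377
```

jog_arm:
  targets:
    - {"tx": 0.11,"ty": -0.357,"tz": 0.02,"wx": 0.065,"wy": -0.388,"wz": 0.287,"hand": 1}
    - {"tx": 0.11,"ty": -0.357,"tz": 0.02,"wx": 0.065,"wy": -0.388,"wz": 0.287,"hand": 1}
    - {"tx": 0.11,"ty": -0.357,"tz": 0.02,"wx": 0.065,"wy": -0.388,"wz": 0.287,"hand": 1}
    - {"tx": 0.11,"ty": -0.357,"tz": 0.02,"wx": 0.065,"wy": -0.388,"wz": 0.287,"hand": 1}
    - {"tx": 0.11,"ty": -0.357,"tz": 0.02,"wx": 0.065,"wy": -0.388,"wz": 0.287,"hand": 1}
    - {"tx": 0.11,"ty": -0.357,"tz": 0.02,"wx": 0.065,"wy": -0.388,"wz": 0.287,"hand": 1}
    - {"tx": 0.11,"ty": -0.357,"tz": 0.05,"wx": 0.065,"wy": -0.388,"wz": 0.287,"hand": 1}
    - {"tx": 0.11,"ty": -0.357,"tz": 0.05,"wx": 0.065,"wy": -0.388,"wz": 0.287,"hand": 1}
    - {"tx": 0.11,"ty": -0.357,"tz": 0.05,"wx": 0.065,"wy": -0.388,"wz": 0.287,"hand": 1}

```text
time: 25.0
tool_pos: [0.5286, -0.052, 0.1707]
eef_rot: [0.133, 2.728, -0.036]
ft_force: [-0.1, 0.3, 0.1]
width: 0.0248
```

```bash
python3 - <<'E'
from h import *
place(.105,.002); C=cam("wrist"); im=camera("wrist");cv2.imwrite("pics/w8.png",im); deckboards(C,im)
hh=cv2.cvtColor(im,cv2.COLOR_BGR2HSV); m=cv2.inRange(hh,(45,90,20),(85,255,255));m[:150]=0;m[235:]=0;m[:,:245]=0;m[:,395:]=0
print(cv2.boundingRect(m))
E
```

```text
target [ 0.566 -0.055  0.095]
t [-0.0039  0.0009  0.0845] w [-0.005 -0.008  0.003] norm 0.085
deck board ctr mm 53.6 104.8 size [72.2 93.8] ang 0.3
deck board ctr mm 41.5 0.8 size [60.8 82.4] ang 89.9
deck board ctr mm 41.2 -104.9 size [82.4 65.4] ang 0.1
(259, 174, 123, 61)
```

jog_arm:
  targets:
    - {"tx": -0.004,"ty": 0.001,"tz": 0.04,"wx": -0.005,"wy": -0.008,"wz": 0,"hand": 1}
    - {"tx": -0.004,"ty": 0.001,"tz": 0.065,"wx": -0.005,"wy": -0.008,"wz": 0,"hand": 1}
    - {"tx": -0.004,"ty": 0.001,"tz": 0.08,"wx": -0.005,"wy": -0.008,"wz": 0,"hand": 1}
    - {"tx": -0.004,"ty": 0.001,"tz": 0.085,"wx": -0.005,"wy": -0.008,"wz": 0,"hand": 1}
    - {"tx": -0.004,"ty": 0.001,"tz": 0.085,"wx": -0.005,"wy": -0.008,"wz": 0,"hand": 1}
    - {"tx": -0.004,"ty": 0.001,"tz": 0.085,"wx": -0.005,"wy": -0.008,"wz": 0,"hand": 0}
    - {"tx": -0.004,"ty": 0.001,"tz": 0.085,"wx": -0.005,"wy": -0.008,"wz": 0,"hand": -0.3}
    - {"tx": -0.004,"ty": 0.001,"tz": 0.085,"wx": -0.005,"wy": -0.008,"wz": 0,"hand": -0.3}
    - {"tx": -0.004,"ty": 0.001,"tz": 0.05,"wx": -0.005,"wy": -0.008,"wz": 0,"hand": -0.4}
    - {"tx": -0.004,"ty": 0.001,"tz": 0.0,"wx": -0.005,"wy": -0.008,"wz": 0,"hand": -0.4}
    - {"tx": -0.004,"ty": 0.001,"tz": -0.05,"wx": -0.005,"wy": -0.008,"wz": 0,"hand": -0.4}
    - {"tx": 0.1,"ty": 0.001,"tz": -0.15,"wx": -0.005,"wy": 0.4,"wz": 0,"hand": -0.4}
    - {"tx": 0.1,"ty": 0.001,"tz": -0.15,"wx": -0.005,"wy": 0.4,"wz": 0,"hand": -0.4}
    - {"tx": 0.1,"ty": 0.001,"tz": -0.15,"wx": -0.005,"wy": 0.4,"wz": 0,"hand": -0.4}
    - {"tx": 0.1,"ty": 0.001,"tz": -0.15,"wx": -0.005,"wy": 0.4,"wz": 0,"hand": -0.4}

```text
time: 26.92
tool_pos: [0.3779, -0.036, 0.2681]
eef_rot: [-0.155, -3.131, 0.0]
ft_force: [-0.0, -0.2, 0.2]
width: 0.0595
```

```bash
python3 - <<'E'
from h import *
C=cam("wrist"); im=camera("wrist"); deckboards(C,im)
b=cv2.resize(camera("scene")[150:300,150:390],None,fx=2.6,fy=2.6,interpolation=cv2.INTER_CUBIC)
o=np.zeros((590,640,3),np.uint8);o[:390,:624]=b;o[390:,:320]=cv2.resize(im,(320,200))
o[390:,320:]=cv2.resize(camera("top")[80:330,100:500],(320,200))
cv2.imwrite("pics/f1.png",o)
E
```

```text
deck board ctr mm 38.2 105.9 size [59.9 75.7] ang 89.5
deck board ctr mm 41.9 22.2 size [17.8 82.3] ang 89.9
deck board ctr mm 9.3 -103.7 size [21.6 60.7] ang 4.5
```

View pics/f1.png

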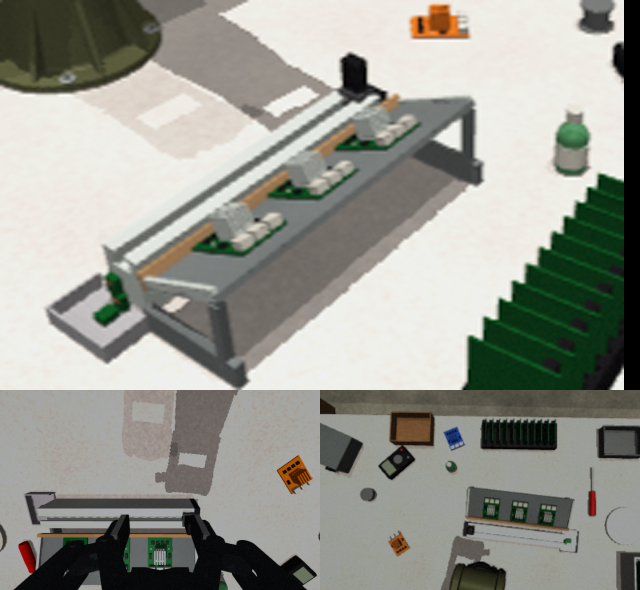

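All three boards lie at the cleat with connectors uphill, the scraper is home, and the bystanders have not moved. One check remains: the top tab's height in the tray pile, which I'll take from close by.

```bash
python3 - <<'E'
from h import *
C=cam("top"); im=camera("top"); deckboards(C,im)
go([.42,-.36,.25],down(174))
E
```

```text
deck board ctr mm 39.5 -105.1 size [82.8 59. ] ang 0.4
deck board ctr mm 40.0 -0.6 size [59.4 83.7] ang 89.8
deck board ctr mm 39.6 104.6 size [58.7 83. ] ang 90.0
t [-0.0739 -0.3182  0.0165] w [-0.    -0.008  0.006] norm 0.327
```

jog_arm:
  targets:
    - {"tx": -0.01,"ty": -0.33,"tz": 0,"wx": 0,"wy": 0,"wz": 0,"hand": -0.4}
    - {"tx": -0.01,"ty": -0.33,"tz": 0,"wx": 0,"wy": 0,"wz": 0,"hand": -0.4}
    - {"tx": -0.01,"ty": -0.33,"tz": 0,"wx": 0,"wy": 0,"wz": 0,"hand": -0.4}
    - {"tx": -0.01,"ty": -0.33,"tz": 0,"wx": 0,"wy": 0,"wz": 0,"hand": -0.4}
    - {"tx": -0.01,"ty": -0.33,"tz": 0,"wx": 0,"wy": 0,"wz": 0,"hand": -0.4}
    - {"tx": -0.01,"ty": -0.33,"tz": 0,"wx": 0,"wy": 0,"wz": 0,"hand": -0.4}
    - {"tx": -0.01,"ty": -0.33,"tz": 0,"wx": 0,"wy": 0,"wz": 0,"hand": -0.4}

```text
time: 28.0
tool_pos: [0.355, -0.3657, 0.2667]
eef_rot: [-0.157, -3.128, -0.002]
ft_force: [0.5, -1.3, -0.1]
width: 0.0596
```

```bash
python3 - <<'E'
from h import *
C=cam("wrist"); im=camera("wrist"); print(sense()['tool_pos'])
c=proj(C,[.444,-.35,.03])[0].astype(int);x0,y0=max(c[0]-50,0),max(c[1]-40,0);print(x0,y0)
o=np.zeros((590,700,3),np.uint8);q=cv2.resize(im[y0:y0+80,x0:x0+100],(700,560),interpolation=cv2.INTER_CUBIC);o[:560]=q
cv2.imwrite("pics/t1.png",o);np.savez("C2.npz",K=C[0],R=C[1],t=C[2])
E
```

```text
[ 0.35525814 -0.36484731  0.26704817]
288 196
```

View pics/t1.png

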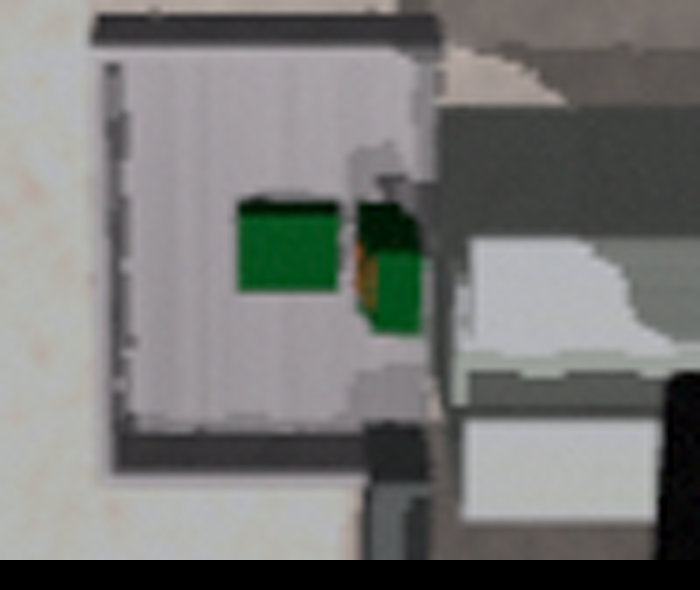

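One tab lies flat and two stand one on the other against the rail end, all inside the tray. Even standing on their longest side, the upper one's centre cannot be above about 0.034 m, under the 0.045 limit. Handing in.

```bash
python3 -c "
from bench import *
print(sense()['time'],sign_off())"
```

```text
the job is handed in; nothing more can be done
28.05 None
```

The job is finished and handed in at 28 s of the 210 s allowed; no verdict came back.

- **Slot and scraper:** I pushed the scraper to its stop, which gave 39 N of contact, and all three tabs dropped into the tray. I then slid it back over the full 0.346 m. I felt no contact at the closed end, but the pictures show the handle there.
- **Boards:** All three green boards lie on the deck with connectors uphill. The last pictures put their centres 39.5 to 42 mm from the cleat and at y of about −105, 0 and +105 mm, less than 0.5° off square.
- **Tabs:** One lies flat and two stand stacked against the rail end, all inside the tray. The upper one's centre is at about 0.034 m, under the 0.045 m limit.
- **Left alone:** The orange and blue look-alikes and the other things on the bench were not touched.

**Checks that disagreed:** The overhead camera put the boards about 1.5 mm closer to the cleat than the wrist camera, within calibration. The last wrist picture of the boards was partly hidden by the fingers, so its figures for that view were unusable. I used the overhead and scene pictures instead.

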